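# Bring the nozzle bottle to the front of the display carousel and hold it there

## Task

On the shop counter, first throw the carousel's brake lever out of its locked notch into the middle notch, the one marked by a small steel stud, and leave it there; do not push on into the last notch, which unlatches the deck. Then turn the carousel by its tall upright wooden peg until the one bottle with a pointed nozzle stands at the front arrow, and finish while still holding the carousel still by that peg, because its return spring would turn it back. Do not force the deck against the brake, keep the bottle and pots standing in their cups, and leave the other things on the counter alone.

Things in the scene. Friction and masses are not known exactly. Their poses are not given: they have to be found in the camera images.
- stand: fixed wooden foot of the carousel, disc 300 mm dia x 10 mm with a square extension (about 200 x 185 mm) on its +y side for the lever. Origin on the table at the carousel's vertical axis; z up. Its own -x axis is the front: there a raised aluminium arrow block (38 mm high, 160 mm from the axis) marks the front
- front_spot (a point): point fixed to the stand, on the front line 95 mm from the axis at the deck's top (48 mm above the table): the place where the bottle's underside centre must come, next to the arrow
- deck (a joint): angle of the round deck about the stand's vertical axis, rad, positive counter-clockwise from above; starts at 0, range -1.9 to 1.9; a return spring (0.15 Nm/rad) pulls it to 0. Deck 280 mm dia, top 48 mm above the table; cups 47 mm dia, 12 mm high, centres 95 mm from the axis, every 45 deg but none at the peg. Braked while lever locked. The bottle starts 45 or 90 deg left or right of the front
- peg: upright round wooden peg on the deck's rim, 115 mm from the axis, at the start on the stand's +x side (away from the front); 16 mm dia (24 in its lowest 10 mm), 110 mm tall, top 158 mm above the table; goes round with the deck and spins freely about itself. Nothing else on the deck is higher than 130 mm above the table. Origin at its foot, on the deck top
- peg_top (a point): top centre of the peg
- lever (a joint): angle of the brake lever about a vertical pivot on the stand, 160 mm along its +y axis; rad, positive counter-clockwise from above. 0 locked notch (start); 0.5 middle notch, deck free (10 mm dia steel stud, 112 mm from the pivot, 22 mm high); 1.0 last notch, deck unlatched (wrong). Spring detents draw it to the nearest notch from about 0.15 rad away; about 10 N at the grip frees it
- lever_grip (a point): on the axis of the lever's upright black round grip, 90 mm from the pivot, 18 mm dia, standing from 18 to 80 mm above the table; this point is 70 mm above the table, 10 mm below its top
- free_notch (a point): point fixed to the stand: where lever_grip is when the lever is in the middle (free) notch
- nozzle_bottle: the bottle to bring to the front: white, 36 mm dia, shoulder at 42 mm, long pointed nozzle up to 82 mm, the only tall pointed one; origin under its centre. Loose in a 41 mm inner dia cup, 2.5 mm play
- pot_a: round squat paint pot with flat wide lid, white, 39 dia x 44 mm tall; origin under its centre. Loose in a deck cup
- pot_b: round squat paint pot with flat wide lid, white, 39 dia x 44 mm tall; origin under its centre. Loose in a deck cup
- pot_c: round squat paint pot with flat wide lid, white, 39 dia x 44 mm tall; origin under its centre. Loose in a deck cup
- pot_d: round squat paint pot with flat wide lid, white, 39 dia x 44 mm tall; origin under its centre. Loose in a deck cup, starts at the front
- primer_can: bystander: tin 66 dia x 110 mm tall, origin under its centre
- pan_tin: bystander: flat metal paint box 120 x 70 x 16 mm, origin under its centre
- water_cup: bystander: white cup 70 dia x 80 mm tall, origin under its centre
There are look-alikes about, which are no part of the job. What is shaped like the pot_d but pink or yellow is not meant.

How it is judged:
By the outcome, as a careful person would: the job done as asked, in the order asked, and still so for the second after the job is handed in, while the arm keeps its last pose, push and grip.
It also fails if it takes over 48 s, if anything falls off the work surface, if the arm or the gripper's body presses on something with over 40 N, if the wrist force passes 120 N, or if a joint passes its speed limit or range.

## Robot

A 7-joint arm with a two-finger parallel gripper is mounted at the origin on the work surface. World frame = base frame: x ahead of the robot, y to its left, z up, the work surface at z = 0. Lengths are in m, angles in rad, forces in N, time in s.
With the tool pointing down it reaches from about 0.4 to 0.925 m from the base axis. Payload 4.1 kg.
Tool frame: the origin (TCP) lies on the front face of the gripper's body, between the roots of the fingers; the fingertips stand 73 mm ahead of it and the grasp point (between the pads) lies bot.grasp_offset ahead of it (bot.grasp_offset is the distance from the TCP to the grasp point, in m); z points along the fingers, y is the line along which they close (so a half turn about z gives the same grasp; the last joint's range is limited). The gripper opens to 85 mm and grips with 20 to 120 N. Pads are 22 mm wide; open, the fingers measure 114 mm over their backs; the gripper's body (76 mm by 85 mm) begins 54 mm behind the grasp point. The pads swing forward as they close: fully open they stand 13 mm farther back than shut.
Start: joints at [-1.259, 0.398, 0.045, 1.537, -0.019, 1.207, -0.051], TCP at [0.26, 0.596, 0.304] pointing down, gripper open.
Joint ranges: [-2.82, 2.82], [-0.49, 2.23], [-1.37, 1.46], [0, 2.46], [-1.36, 4.5], [0.23, 2], [-2.94, 2.94]. Speed limits (rad/s): [2.57, 2.57, 3.14, 3.14, 3.14, 3.14, 3.14].

## Interface

Orientations are given as a unit quaternion [w, x, y, z].
In Python, from cell import bot gives the robot as it stands.
- The arm moves only by the shell command python3 -m handwheel 'ROWS' [FORCE]. ROWS is JSON, one flat list of numbers, 7 for each row, row after row: the opening, from 0 (shut) to 1 (fully open), then the shift along the tool's x, y, z in cm, then the turn, a rotation vector about the tool's x, y, z in rad. A call has 1 to 12 rows; each row shifts and turns the commanded pose from where the row before left it, along the tool's axes as they then stand; what a row does not reach is not made up. A row lasts 1/10 s, in which the tool goes at most 50 mm and 8.59 degrees, less where a joint would pass 70% of its speed; a pose out of reach is approached as far as the arm can. A call with a gripper value outside its range is refused whole. The fingers move at their own pace and stop on an object; FORCE is the grip in N (left out, the last holds). Time passes only in rows, so rows that do not move let the fingers close. It gives the time, the measured TCP pose, the force, the opening and the grip force at its end, in the units of the state.
- bot.get_state(): the state, without advancing time (a new reading comes with each control period).
- bot.capture(name): name is "scene" or "top" or "wrist"; returns the picture (400x640x3 uint8, red, green, blue); there is no depth.
- bot.camera_params(name): a dict with "vfov" (degrees; the focal length in pixels is half the picture's height over the tangent of half this angle, whatever the lens; pixels are square), "cx", "cy" (the principal point, pixels), "extrinsics" (4x4, takes a point from camera to world coordinates). Camera axes: x right, y up, looking along -z (the intrinsics and any distortion apply to the point x, -y, -z); pixel columns grow to the right and rows downward; lengths in m; the calibration is good to about 2 mm. A picture is of the moment at which its call begins: read the wrist's pose just before it. camera_params takes no time and is no camera call; for the wrist camera it gives the pose at the moment of the call.
- bot.close_job(): hands the job in; it is judged then, once.
The state is a dict: "time_s": time; "q": joint angles; "joint_vel": joint speeds; "joint_torque": joint torques, N m; "position": TCP position; "eef_rot": TCP orientation; "force": force on the tool from outside, world axes, zero at the start; "wrist_torque": the same for the moment, N m; "grip_width": finger opening in m; "gripper_force": force on a finger pad.
Only numpy, scipy, OpenCV 4.12 (cv2) and the standard library are available. Lean on these libraries where they do the work, as an engineer would, in place of code of your own. Each camera call takes 0.05 s, during which the arm holds its last target. There are 200 camera calls.

## Working session

There is one attempt and no reset: what is moved stays moved. The work goes in short steps, Python scripts to look and compute and a shell command to move; the robot and the scene stay as the last step left them, time stands still between calls to the robot, and variables do not carry over. Pictures are saved under pics/ and viewed, at most 10 in all, crops included, and the job is handed in when it is done.

```bash
mkdir -p pics; ls
python3 - <<'E'
from cell import bot
import cv2,numpy as np
s=bot.get_state();print(s,bot.grasp_offset)
for n in("top","scene"):
    im=bot.capture(n);cv2.imwrite(f"pics/{n}0.png",im[...,::-1]);p=bot.camera_params(n);print(n,p)
E
```

```text
pics
{'time_s': 0.0, 'q': array([-1.25899844,  0.39919016,  0.04506047,  1.53787289, -0.01873113,
        1.2069069 , -0.05070761]), 'joint_vel': array([ 4.47644233e-04, -1.68596912e-03, -1.47197991e-03, -8.25834068e-05,
        4.67004830e-04,  5.40220033e-04,  1.48475718e-03]), 'joint_torque': array([-8.51690652e-05, -4.75114024e+01,  1.36460155e+00, -2.54215121e+01,
        1.17187030e-02,  9.46303509e-03,  6.20300781e-06]), 'position': array([0.25935327, 0.59547974, 0.30286821]), 'eef_rot': array([-1.42022023e-04,  2.03923878e-01,  9.78986259e-01, -9.67166266e-04]), 'force': array([0.02921158, 0.00613327, 0.06302213]), 'wrist_torque': array([0.00528795, 0.00651881, 0.01109415]), 'gripper_force': 0.0, 'grip_width': 0.08534979451738732} 0.0539
top {'vfov': 57.550262994420436, 'cx': 325.06597535693675, 'cy': 201.4280575469196, 'extrinsics': array([[-0.02567782,  0.99279213, -0.11706596,  0.41414741],
       [-0.99956067, -0.02376431,  0.01771238,  0.0163854 ],
       [ 0.01480272,  0.11746934,  0.99296618,  1.19432216],
       [ 0.        ,  0.        ,  0.        ,  1.        ]])}
scene {'vfov': 45.13193670220796, 'cx': 318.8936200321559, 'cy': 198.95651117243068, 'extrinsics': array([[ 0.75013345, -0.56903992,  0.33688777,  0.95135959],
       [ 0.66127693,  0.64274638, -0.38676856, -0.49402786],
       [ 0.00355336,  0.51290415,  0.85843853,  1.22786553],
       [ 0.        ,  0.        ,  0.        ,  1.        ]])}
```

View pics/top0.png

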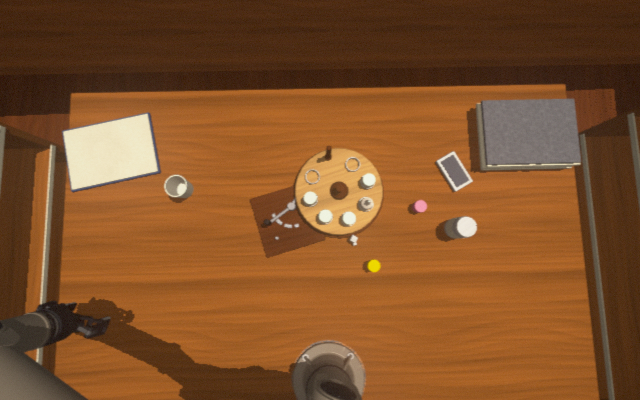

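View pics/scene0.png

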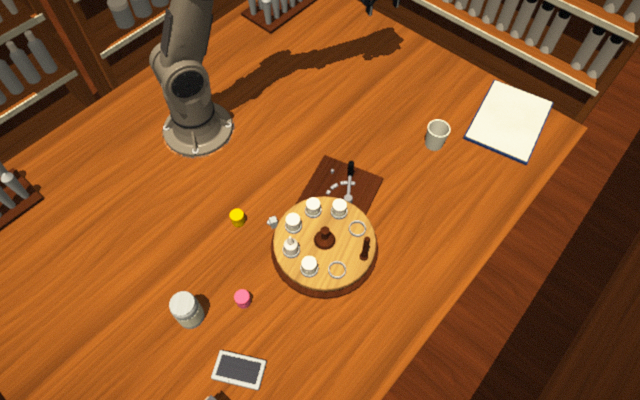

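The top view shows the carousel at about (339,191), peg (328,153), arrow (353,240), nozzle bottle (367,204), lever grip (266,223), pivot (293,205). The scene view agrees. Next I'll zoom in.

Run:
```python
import cv2,numpy as np
a=cv2.imread("pics/top0.png")[140:265,240:395];b=cv2.imread("pics/scene0.png")[150:300,260:390]
a=cv2.resize(a,None,fx=4,fy=4,interpolation=cv2.INTER_CUBIC)
b=cv2.resize(b,None,fx=4,fy=4,interpolation=cv2.INTER_CUBIC)
cv2.imwrite("pics/a.png",a);cv2.imwrite("pics/b.png",b)
```

```text
(no output)
```

View pics/a.png

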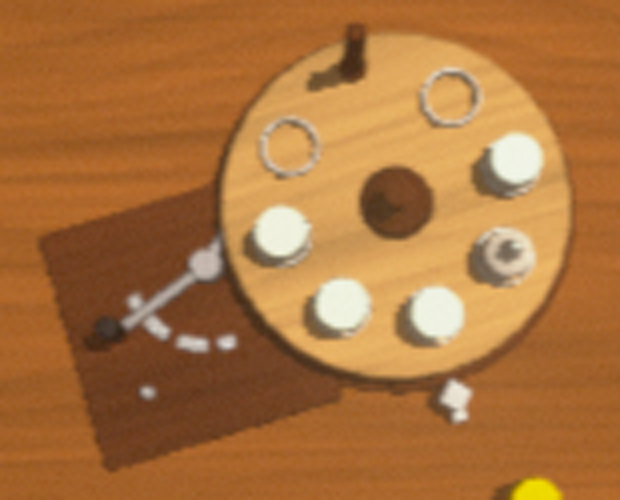

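View pics/b.png

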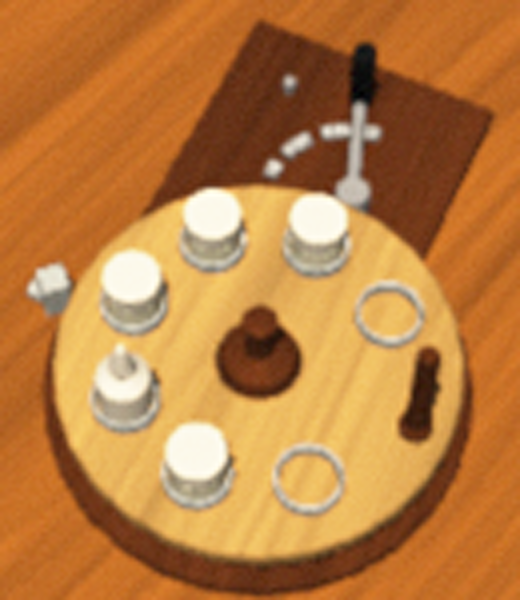

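The crop shows the deck centred near (396,207), bottle 45° counter-clockwise of the front pot, stud at (148,392), pivot (205,264), grip top (105,325), peg foot (352,72) and top (355,30). So the deck must go about -0.785. Next: ray casting in both views.

```bash
cat > h.py <<'E'
import numpy as np,cv2
from cell import bot
def ray(n,u,v,p=None):
    p=p or bot.camera_params(n);f=200/np.tan(np.radians(p["vfov"]/2));E=np.array(p["extrinsics"])
    d=E[:3,:3]@np.array([(u-p["cx"])/f,-(v-p["cy"])/f,-1]);return E[:3,3],d
def onz(n,u,v,z,p=None):
    o,d=ray(n,u,v,p);return o+d*(z-o[2])/d[2]
def tri(r1,r2):
    A=np.zeros((3,3));b=np.zeros(3)
    for o,d in(r1,r2):
        d=d/np.linalg.norm(d);M=np.eye(3)-np.outer(d,d);A+=M;b+=M@o
    return np.linalg.solve(A,b)
E
python3 - <<'E'
from h import *
ca=lambda u,v:("top",u/4+240-.4,v/4+140-.4)
cb=lambda u,v:("scene",u/4+260-.4,v/4+150-.4)
# deck ellipse from colour mask, top and scene
for n in("top","scene"):
    im=cv2.imread(f"pics/{n}0.png");h=cv2.cvtColor(im,cv2.COLOR_BGR2HSV)
    m=cv2.inRange(h,(12,60,150),(28,185,255));m=cv2.morphologyEx(m,cv2.MORPH_CLOSE,np.ones((5,5)))
    c=max(cv2.findContours(m,0,1)[0],key=cv2.contourArea);hull=cv2.convexHull(c)[:,0]
    P=np.array([onz(n,u,v,.048)[:2] for u,v in hull]);
    A=np.c_[2*P,np.ones(len(P))];s=np.linalg.lstsq(A,(P**2).sum(1),rcond=None)[0]
    print(n,"deck",s[:2],"r",np.sqrt(s[2]+s[:2]@s[:2]),len(P))
for nm,a,b,z in[("pegfoot",(350,72),(415,430),.050),("pegtop",(355,30),(429,352),.158),("griptop",(106,325),(364,50),.08),("pivot",(205,264),(352,190),.03),("stud",(148,391),(289,82),.022),("arrow",(455,393),(50,285),.038),("nozzle",(511,245),(121,350),.13)]:
    A=ca(*a);B=cb(*b);print(nm,"tri",tri(ray(*A),ray(*B)).round(4),"top",onz(*A,z)[:2].round(4),"scene",onz(*B,z)[:2].round(4))
E
```

```text
top deck [ 0.41085368 -0.30278041] r 0.5062024414754438 13
scene deck [ 0.57390712 -0.0507762 ] r 0.14624605341176233 36
pegfoot tri [ 0.6938 -0.0146  0.0363] top [ 0.6905 -0.0142] scene [ 0.6968 -0.0201]
pegtop tri [ 0.6947 -0.0165  0.1589] top [ 0.6957 -0.0158] scene [ 0.6938 -0.0169]
griptop tri [0.4892 0.177  0.0833] top [0.4901 0.1781] scene [0.4873 0.1782]
pivot tri [0.5402 0.1055 0.0311] top [0.5406 0.1058] scene [0.5396 0.1057]
stud tri [0.44   0.1531 0.0203] top [0.4404 0.1534] scene [0.4402 0.1516]
arrow tri [ 0.4308 -0.0934  0.028 ] top [ 0.4323 -0.0907] scene [ 0.4335 -0.0985]
nozzle tri [ 0.5382 -0.1294  0.1228] top [ 0.5384 -0.1273] scene [ 0.5399 -0.1328]
```

```bash
cat >> h.py <<'E'
from scipy.spatial.transform import Rotation as R
c=np.array([.5845,-.0482]);pv=np.array([.540,.1057])
def grip(l): a=np.radians(16.1+109.6)+l; return pv+.09*np.array([np.cos(a),np.sin(a)])
def peg(d): a=np.radians(16.1)+d; return c+.115*np.array([np.cos(a),np.sin(a)])
def go(*pts):
    s=bot.get_state();q=s["eef_rot"];r=R.from_quat([q[1],q[2],q[3],q[0]]);p=s["position"]
    y=r.as_matrix()[:,1];print("t",s["time_s"],"p",p.round(4),"tilt",r.as_matrix()[2].round(3),"yaw_y",np.degrees(np.arctan2(y[1],y[0])).round(1),"F",s["force"].round(1),"w",round(s["grip_width"],4),"gf",s["gripper_force"])
    for t in pts:
        print(np.round(t,4),"->",(100*r.inv().apply(np.array(t)-p)).round(2));p=np.array(t)
E
python3 -m handwheel '[1,0,0,0,0,0,0.144, 1,0,0,0,0,0,0.144, 1,0,0,0,0,0,0]' 40
python3 -c "
from h import *
print(grip(0),grip(.5))
go([*grip(0),.25],[*grip(0),.116],[*grip(.25),.116],[*grip(.5),.116])"
```

```text
time_s: 0.4
position: [0.2594, 0.5957, 0.3033]
eef_rot: [0.0, 0.342, 0.94, -0.001]
force: [-0.2, -1.1, -0.5]
grip_width: 0.0852
gripper_force: 0.0
[0.48748129 0.17878752] [0.45887047 0.14466152]
t 0.4 p [0.2594 0.5957 0.3033] tilt [-0.001 -0.001 -1.   ] yaw_y 50.0 F [-0.2 -1.1 -0.5] w 0.0852 gf 0.0
[0.4875 0.1788 0.25  ] -> [-44.27 -17.26   5.38]
[0.4875 0.1788 0.116 ] -> [1.00e-02 1.00e-02 1.34e+01]
[0.471  0.1635 0.116 ] -> [ 0.28 -2.23  0.  ]
[0.4589 0.1447 0.116 ] -> [-0.28 -2.23  0.  ]
```

```bash
python3 -m handwheel '[1,-3.7,-1.4,0.45,0,0,0, 1,-3.7,-1.4,0.45,0,0,0, 1,-3.7,-1.4,0.45,0,0,0, 1,-3.7,-1.4,0.45,0,0,0, 1,-3.7,-1.4,0.45,0,0,0, 1,-3.7,-1.4,0.45,0,0,0, 1,-3.7,-1.4,0.45,0,0,0, 1,-3.7,-1.4,0.45,0,0,0, 1,-3.7,-1.4,0.45,0,0,0, 1,-3.7,-1.4,0.45,0,0,0, 1,-3.7,-1.5,0.45,0,0,0, 1,-3.6,-1.8,0.45,0,0,0]'
python3 -m handwheel '[1,0,0,0,0,0,0, 1,0,0,0,0,0,0, 1,0,0,0,0,0,0]' | head -1
python3 -c "
from h import *
go([*grip(0),.25],[*grip(0),.116])
p=bot.camera_params('wrist');im=bot.capture('wrist');cv2.imwrite('pics/w1.png',im[...,::-1])
f=200/np.tan(np.radians(p['vfov']/2));E=np.linalg.inv(p['extrinsics'])
for x in ([*grip(0),.08],[*pv,.03],[*grip(0),.02]):
  q=E@[*x,1];print(p['cx']+f*q[0]/-q[2],p['cy']+f*q[1]/q[2])
"
```

```text
time_s: 1.6
position: [0.4881, 0.1772, 0.2497]
eef_rot: [0.0, 0.34, 0.94, 0.0]
force: [0.8, 0.5, 0.7]
grip_width: 0.0852
gripper_force: 0.0
time_s: 1.9
t 1.9 p [0.487  0.1799 0.2499] tilt [ 0.001  0.    -1.   ] yaw_y 50.2 F [ 0.4  0.5 -0.7] w 0.0853 gf 0.0
[0.4875 0.1788 0.25  ] -> [-0.11 -0.05 -0.02]
[0.4875 0.1788 0.116 ] -> [-1.00e-02 -0.00e+00  1.34e+01]
322.568610719509 198.22758005871088
298.0121882280999 272.75072443035856
322.6706953006452 177.09868141398536
```

View pics/w1.png

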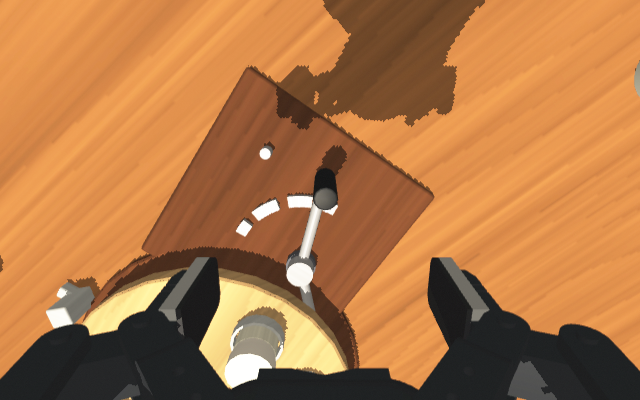

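The wrist view shows the grip top at (325,198), where (323,198) was predicted, so it's within about 1 mm. Descend and grip.

```bash
python3 -m handwheel '[1,-0.1,0,3.4,0,0,0, 1,0,0,4,0,0,0, 1,0,0,3,0,0,0, 1,0,0,2,0,0,0, 1,0,0,1,0,0,0, 0.5,0,0,0,0,0,0, 0.3,0,0,0,0,0,0, 0,0,0,0,0,0,0, 0,0,0,0,0,0,0, 0,0,0,0,0,0,0, 0,0,0,0,0,0,0]' 30
python3 -c "
from h import *
go()"
```

```text
time_s: 3.05
position: [0.4888, 0.1786, 0.1169]
eef_rot: [0.001, 0.342, 0.94, 0.001]
force: [-1.6, 1.5, 5.1]
grip_width: 0.0173
gripper_force: 30.6
t 3.05 p [0.4888 0.1786 0.1169] tilt [-0.     0.002 -1.   ] yaw_y 50.0 F [-1.6  1.5  5.1] w 0.0173 gf 30.577454566955566
```

```bash
python3 -m handwheel '[0,0.14,-0.72,0,0,0,0, 0,0.09,-0.74,0,0,0,0, 0,0.04,-0.75,0,0,0,0, 0,-0.04,-0.75,0,0,0,0, 0,-0.09,-0.74,0,0,0,0, 0,-0.14,-0.72,0,0,0,0, 0,0,0,0,0,0,0, 0,0,0,0,0,0,0]'
python3 -c "
from h import *
go([*grip(.5),.116])"
```

```text
time_s: 3.85
position: [0.4601, 0.1444, 0.1167]
eef_rot: [0.0, 0.343, 0.94, 0.001]
force: [-1.2, 2.2, 7.1]
grip_width: 0.0173
gripper_force: 31.0
t 3.85 p [0.4601 0.1444 0.1167] tilt [ 0.     0.002 -1.   ] yaw_y 49.9 F [-1.2  2.2  7.1] w 0.0173 gf 31.020968556404114
[0.4589 0.1447 0.116 ] -> [ 0.11 -0.06  0.07]
```

```bash
python3 -m handwheel '[1,0,0,0,0,0,0, 1,0,0,0,0,0,0, 1,0,0,0,0,0,0, 1,0,0,0,0,0,0, 1,0,0,0,0,0,0, 1,0,0,-3,0,0,0, 1,0,0,-5,0,0,0, 1,0,0,-4,0,0,0, 1,0,0,-2,0,0,0, 1,0,0,0,0,0,0, 1,0,0,0,0,0,0]'
python3 -c "
from h import *
go([*peg(0),.256],[*peg(0),.192])
p=bot.camera_params('wrist');im=bot.capture('wrist');cv2.imwrite('pics/w2.png',im[...,::-1])
f=200/np.tan(np.radians(p['vfov']/2));E=np.linalg.inv(p['extrinsics'])
for x in ([*grip(0.5),.08],[*grip(.4),.08],[*grip(.6),.08]):
  q=E@[*x,1];print(p['cx']+f*q[0]/-q[2],p['cy']+f*q[1]/q[2])
"
```

```text
time_s: 4.95
position: [0.4595, 0.1439, 0.2556]
eef_rot: [-0.0, 0.342, 0.94, 0.0]
force: [0.2, 0.1, -0.3]
grip_width: 0.0853
gripper_force: 0.0
t 4.95 p [0.4595 0.1439 0.2556] tilt [ 0.  0. -1.] yaw_y 50.0 F [ 0.2  0.1 -0.3] w 0.0853 gf 0.0
[ 0.695  -0.0163  0.256 ] -> [-28.34   2.88  -0.04]
[ 0.695  -0.0163  0.192 ] -> [-0.  -0.   6.4]
323.5391284931235 192.9899970073325
335.8261305992222 190.59445733011603
311.62331811619487 196.5291514814741
```

View pics/w2.png

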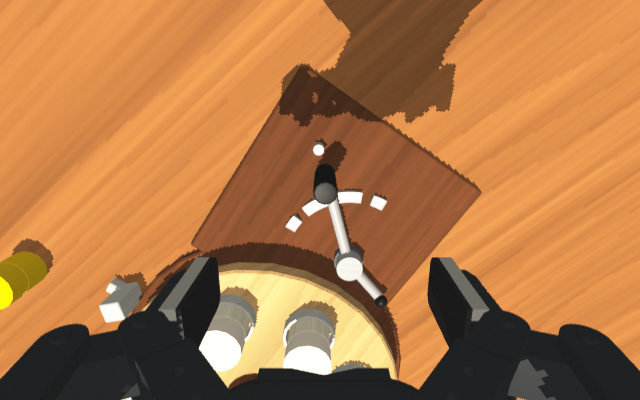

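The lever stands on the stud: the grip is at (325,193), and the 0.5 rad prediction is (323.5,193). Now to the peg.

```bash
python3 -m handwheel '[1,0,0,0,0,0,-0.147, 1,0,0,0,0,0,-0.147, 1,0,0,0,0,0,-0.147, 1,0,0,0,0,0,-0.147, 1,-4,-2.2,0,0,0,0, 1,-4,-2.2,0,0,0,0, 1,-4,-2.2,0,0,0,0, 1,-4,-2.2,0,0,0,0, 1,-4,-2.2,0,0,0,0, 1,-4,-2.2,0,0,0,0, 1,-1.1,-0.1,0,0,0,0, 1,0,0,0,0,0,0]'
python3 -m handwheel '[1,0,0,0,0,0,0, 1,0,0,0,0,0,0]'|head -1
python3 -c "
from h import *
go([*peg(0),.256],[*peg(0),.192])
p=bot.camera_params('wrist');im=bot.capture('wrist');cv2.imwrite('pics/w3.png',im[...,::-1])
f=200/np.tan(np.radians(p['vfov']/2));E=np.linalg.inv(p['extrinsics'])
for x in ([*peg(0),.158],[*peg(0),.05],[*c,.048]):
  q=E@[*x,1];print(p['cx']+f*q[0]/-q[2],p['cy']+f*q[1]/q[2])
"
```

```text
time_s: 6.2
position: [0.6949, -0.0176, 0.2527]
eef_rot: [-0.002, 0.057, 0.998, -0.001]
force: [0.0, 0.5, 0.4]
grip_width: 0.0856
gripper_force: 0.0
time_s: 6.4
t 6.4 p [ 0.6934 -0.0145  0.2549] tilt [ 0.002  0.001 -1.   ] yaw_y 83.7 F [-0.6  0.1  0.1] w 0.0855 gf 0.0
[ 0.695  -0.0163  0.256 ] -> [-0.18 -0.16 -0.11]
[ 0.695  -0.0163  0.192 ] -> [-0.02 -0.    6.4 ]
319.10183244619026 243.01737988803018
320.4042150747783 185.8650773625022
259.1428024074793 42.50646213207932
```

View pics/w3.png

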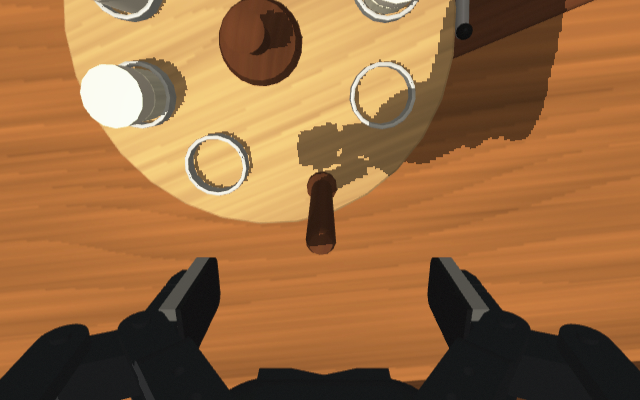

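Peg top at (321,244) and foot at (321,187), both within about 1 mm of prediction. Descend and grip.

```bash
python3 -m handwheel '[1,-0.2,-0.2,2.3,0,0,0, 1,0,0,2,0,0,0, 1,0,0,1.5,0,0,0, 1,0,0,0.6,0,0,0, 0.5,0,0,0,0,0,0, 0.3,0,0,0,0,0,0, 0,0,0,0,0,0,0, 0,0,0,0,0,0,0, 0,0,0,0,0,0,0, 0,0,0,0,0,0,0]' 30
python3 -c "
from h import *
go([*peg(0),.192],[*peg(-np.pi/4),.192])"
```

```text
time_s: 7.45
position: [0.6969, -0.0181, 0.1928]
eef_rot: [0.001, 0.055, 0.998, 0.0]
force: [0.5, -0.6, 2.0]
grip_width: 0.0151
gripper_force: 29.5
t 7.45 p [ 0.6969 -0.0181  0.1928] tilt [-0.002  0.    -1.   ] yaw_y 83.7 F [ 0.5 -0.6  2. ] w 0.0151 gf 29.457149282097816
[ 0.695  -0.0163  0.192 ] -> [0.21 0.15 0.08]
[ 0.6852 -0.1038  0.192 ] -> [ 0.01 -8.8  -0.  ]
```

```bash
python3 -m handwheel '[0,-0.31,-0.85,0,0,0,0, 0,-0.24,-0.87,0,0,0,0, 0,-0.18,-0.89,0,0,0,0, 0,-0.11,-0.9,0,0,0,0, 0,-0.04,-0.9,0,0,0,0, 0,0.04,-0.9,0,0,0,0, 0,0.11,-0.9,0,0,0,0, 0,0.18,-0.89,0,0,0,0, 0,0.24,-0.87,0,0,0,0, 0,0.31,-0.85,0,0,0,0, 0,0,0,0,0,0,0, 0,0,0,0,0,0,0]'
python3 -m handwheel '[0,0,0,0,0,0,0, 0,0,0,0,0,0,0, 0,0,0,0,0,0,0]'|head -1
python3 -c "
from h import *
go([*peg(-np.pi/4),.192])
for n in('top','scene'): cv2.imwrite(f'pics/{n}2.png',bot.capture(n)[...,::-1])
a=cv2.imread('pics/top2.png')[140:265,240:395];b=cv2.imread('pics/scene2.png')[165:285,255:385]
cv2.imwrite('pics/c.png',np.vstack([cv2.resize(x,(620,y),interpolation=2) for x,y in((b,572),)]))
cv2.imwrite('pics/d.png',cv2.resize(a,(620,500),interpolation=2))
"
```

```text
time_s: 8.65
position: [0.6857, -0.1063, 0.1927]
eef_rot: [-0.001, 0.056, 0.998, 0.001]
force: [-3.8, 4.0, 8.0]
grip_width: 0.0157
gripper_force: 30.0
time_s: 8.95
t 8.95 p [ 0.6861 -0.1058  0.1927] tilt [ 0.002  0.002 -1.   ] yaw_y 83.6 F [-3.5  2.7  7.3] w 0.0151 gf 30.000525466748513
[ 0.6852 -0.1038  0.192 ] -> [0.11 0.19 0.07]
```

View pics/c.png

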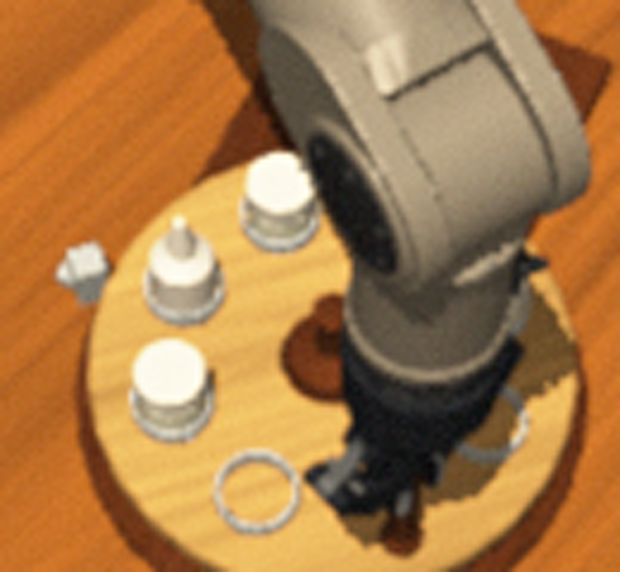

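View pics/d.png

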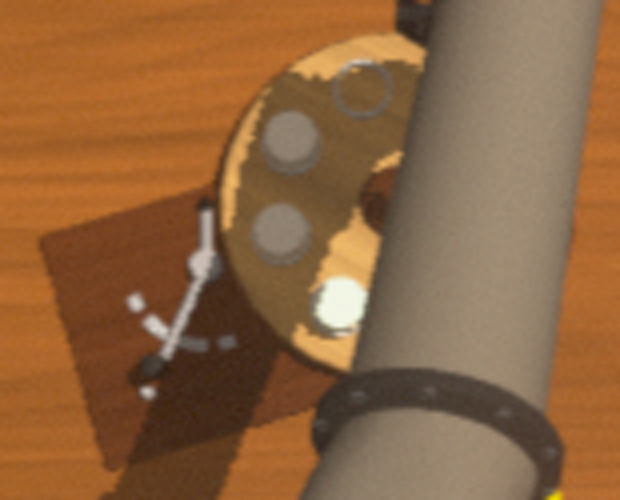

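The bottle stands beside the arrow (nozzle tip at (179,222) in the scene crop), all the pots are upright, and the lever is still at the stud. Now a check of the deck angle in numbers, using the empty ring and the nozzle.

Run:
```python
from h import *
cb=lambda u,v:("scene",u/4.77+255-.4,v/4.77+165-.4)
y=np.radians(16.1)
def rep(nm,P,a0):
    d=P[:2]-c;a=np.degrees(np.arctan2(d[1],d[0]))-16.1;print(nm,P[:2].round(4),"r",np.linalg.norm(d).round(4),"deck",round((a-a0+180)%360-180,1))
rep("ring",onz(*cb(257,491),.060),-45)
rep("nozzle",onz(*cb(179,220),.130),225)
rep("ringB",onz("top",362/4+239.6,88/4+139.6,.060),45)
rep("potlidC",onz(*cb(169,373),.092),-90)
rep("ring0",onz("scene",309/4+259.6,479/4+149.6,.060),-45)
rep("lid0",onz("scene",197/4+259.6,449/4+149.6,.092),-90)
go()
```

```text
ring [ 0.6103 -0.1419] r 0.0972 deck -45.7
nozzle [ 0.4918 -0.0728] r 0.0959 deck -46.3
ringB [ 0.6749 -0.0231] r 0.0938 deck -45.6
potlidC [ 0.5373 -0.132 ] r 0.0962 deck -45.5
ring0 [ 0.669  -0.0968] r 0.0975 deck -1.0
lid0 [ 0.61   -0.1394] r 0.0947 deck -0.5
t 9.05 p [ 0.686  -0.1057  0.1927] tilt [ 0.002  0.002 -1.   ] yaw_y 83.6 F [-3.7  4.   7.6] w 0.0151 gf 29.999805309344083
```

```bash
python3 -c "
from cell import bot
print(bot.close_job())"
```

```text
the job is handed in; nothing more can be done
None
```

I've handed the job in: the brake lever is in the middle notch at the stud, the deck is turned about -45° so the nozzle bottle stands at the front arrow, and the gripper is still holding the peg.

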